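Lock out the seaming station and hold its guard gate open

TASK

Lock out the can-seaming station: clip the red sprung clamp down over the upright steel lug on the grey isolator box and leave it there. Then squeeze the yellow catch on the guard frame until its bolt is fully drawn, and only after that take the gate's handle, squeezing its red catch against the black grip, and swing the gate past its detent. Finish while holding: keep the handle squeezed and the gate wide open, almost at its end stop (65 degrees open or more), still in the gripper, and leave everything else on the bench where it is.

Things in the scene. Friction and masses are not known exactly. Their poses are not given: they have to be found in the camera images.
- clamp_pin (a point): Loose red sprung clamp like a big clothes-peg, 95 g, standing on the bench on its black jaws, tails up. Point: middle of its hinge pin, 44 mm above the jaw tips and 47 mm below the tail tops. y: along the pin (clamp 30 mm wide); x: squeezing direction; z up (axes turn with one half: tilt up to 0.2 rad when squeezed). Pinch the flat tails about 28 mm above the pin (40 mm over their outsides).
- clamp_jaw (a joint): Clamp opening: 0 sprung shut, about 0.2 rad on the lug, 0.4 fully squeezed. Full squeeze takes about 15 N on the tails, which then stand parallel, 28 mm over their outsides, pin midway between, and the jaws part from almost touching to about 15 mm. The pin (radius 5 mm) stops on top of what stands between the jaws.
- lug_top (a point): Middle of the top edge of the upright steel lug on the fixed grey isolator box (80 x 90 mm, 50 mm high). The lug is 8 mm thick along x, 45 mm wide along y, and rises 45 mm above the box; this point is 95 mm above the bench. z up. Clipped on, the clamp's pin lies along the lug's width (y), 5 to 20 mm above this point.
- frame_catch_grip (a point): Midway between the two upright yellow lugs of the frame catch, on the guard frame, 150 mm above the bench; lugs rise from 112 to 178 mm, 24 mm wide along x, and stand apart along y, 46 mm over their outsides. Squeeze them together along y from above. Axes: y along the shut gate towards its hinge, x through the gate (it opens to -x), z up.
- frame_catch (a joint): Bolt of the frame catch: 0 locks the gate, free of it beyond 0.009 m, 0.013 fully drawn. The +y lug (next to the gate, centre 18 mm from frame_catch_grip) slides towards the fixed -y lug (17 mm from it) when squeezed with over 3 N, and stays where it is left.
- gate_grip (a point): On the gate's handle, 155 mm above the bench, between black fixed grip (-x; front face at -16 mm) and red catch bar (+x; leans back, rear face at +27 mm here, +16 mm and upright when squeezed). Moves with the gate. Bars rise to 180 mm, 24 mm wide along y; gate's top rail at 110 mm. x through the gate (opens to -x), y along it to the hinge, 150 mm away, z up. Pinch along x from above.
- handle_catch (a joint): Red sprung catch in the handle: 0 released (its hook, reaching 54 mm behind the handle at 115 mm height, holds the shut gate on a keeper post), hook free beyond about 0.17 rad, 0.24 fully squeezed (under 10 N). Springs back when let go.
- gate_hinge (a point): On the gate's upright hinge axis, 150 mm above the bench, fixed to the guard, same axes as frame_catch_grip.
- gate (a joint): Gate angle: 0 shut, grows as the handle swings to -x of the guard (clockwise seen from above), stop at 1.3 rad. A spring pulls it shut (about 3 N at the handle); a sprung ball detent must be overcome between about 0.75 and 0.95 rad (up to about 8 N in all at the handle). Let go wide open, it falls back onto the detent, to about 0.88 rad.
- tin: bystander: flat brass-coloured tin, 72 mm across, 26 mm high; origin under its centre
- seam_roll: bystander: dark steel seaming roll, 40 mm across, 32 mm high, standing on the guard's base plate behind the gate; origin under its centre
- wrench: bystander: wrench lying on the bench
- screwdriver: bystander: screwdriver lying on the bench
- grease_jar: bystander: white jar, 56 mm across, 70 mm high; origin under its centre
- oil_bottle: bystander: yellow oil bottle, 52 mm across, 150 mm high; origin under its centre
There are look-alikes about, which are no part of the job. Of the things that look like the part that bears clamp_pin, the smallest one is meant.

How it is judged:
By the outcome, as a careful person would: the job done as asked, in the order asked, and still so for the second after the job is handed in, while the arm keeps its last pose, push and grip.
It also fails if it takes over 69 s, if anything falls off the work surface, if the arm or the gripper's body presses on something with over 40 N, if the wrist force passes 120 N, or if a joint passes its speed limit or range.

ROBOT

A 7-joint arm with a two-finger parallel gripper is mounted at the origin on the work surface. World frame = base frame: x ahead of the robot, y to its left, z up, the work surface at z = 0. Lengths are in m, angles in rad, forces in N, time in s.
With the tool pointing down it reaches from about 0.425 to 0.925 m from the base axis. Payload 6.8 kg.
Tool frame: the origin (TCP) lies between the finger pads; the fingertips stand r.tip_extent ahead of it and the grasp point (between the pads) lies 5 mm behind it (r.tip_extent is the distance from the TCP to the fingertips, in m); y points along the fingers, x is the direction in which the jaws open and shut, and the axes are right-handed (so a half turn about y gives the same grasp; the last joint's range is limited). The gripper opens to 85 mm and grips with 20 to 120 N. Pads are 22 mm wide; open, the fingers measure 114 mm over their backs; the gripper's body (76 mm by 85 mm) begins 54 mm behind the grasp point. The pads swing forward as they close: fully open they stand 13 mm farther back than shut.
Start: joints at [1.23, 0.477, 0.022, 1.555, -0.011, 1.109, -0.083], TCP at [0.156, -0.657, 0.245] pointing down, gripper open.
Joint ranges: [-2.96, 2.96], [-0.34, 2.1], [-1.41, 1.46], [0.24, 2.44], [-1.37, 4.51], [0.17, 1.92], [-2.96, 2.96]. Speed limits (rad/s): [2.39, 2.39, 3.14, 3.14, 3.14, 3.14, 3.14].

INTERFACE

Orientations are given as a rotation vector (axis times angle).
In Python, from bench import r gives the robot as it stands.
- The arm moves only by the tool send_rows, never from a script. Its argument "plan" is a list of rows, each a list of 5 numbers: the shift along the tool's x, y, z in cm, then the turn about the tool's y in degrees, then the opening, from 0 (shut) to 1 (fully open). In form: [[dx, dy, dz, spin, grip], ...]. A call has 1 to 12 rows; each row shifts and turns the commanded pose from where the row before left it, along the tool's axes as they then stand; what a row does not reach is not made up. A row lasts 1/8 s, in which the tool goes at most 62.5 mm and 10.7 degrees, less where a joint would pass 70% of its speed; a pose out of reach is approached as far as the arm can. A call is refused whole if a number of a shift passes 6.25 or a number of a turn 10.7, either way. A call with a gripper value outside its range is refused whole. The fingers move at their own pace and stop on an object; "force" is the grip in N (left out, the last holds). Time passes only in rows, so rows that do not move let the fingers close. It gives the time, the measured TCP pose, the force and the opening at its end, in the units of the state.
- r.get_obs(): the state, without advancing time (a new reading comes with each control period).
- r.grab_frame(name): name is "scene" or "top" or "wrist"; returns a dict with "image" (480x640x3 uint8, red, green, blue), "camera_matrix" (3x3 intrinsics, pixels), "cam_to_world" (4x4, takes a point from camera to world coordinates). Camera axes: x right, y down, z forward; pixel columns grow to the right and rows downward; lengths in m; the calibration is good to about 2 mm. A picture is of the moment at which its call begins. There is no depth.
- r.hand_in(): hands the job in, once; it reports no verdict.
Trained networks look in the newest picture that a camera, given by its name, has taken for a name from the list of things; names that differ only in an ending like _2 or _b are one class to them, and where a whole thing is asked for, a point or a joint stands for the part that bears it (a point fixed in the world has none). Each returns a list of dicts, best first, with "p" (0 to 1); they miss things now and then, are a little off and sometimes report something else, mostly with a low value. They report only what shows in the picture. A call takes as long as a camera call. They do not tell look-alikes from the thing itself.
- r.recognise(camera, target): "rect" ([left, top, right, bottom] in pixels, round what is visible of it).
The state is a dict: "clock": time; "joints": joint angles; "qvel": joint speeds; "tau": joint torques, N m; "tcp_pos": TCP position; "orientation": TCP orientation; "contact_force": force on the tool from outside, world axes, zero at the start; "moment": the same for the moment, N m; "grip_width": finger opening in m.
Only numpy, scipy, OpenCV 4.12 (cv2) and the standard library are available. Lean on these libraries where they do the work, as an engineer would, in place of code of your own. Each camera call takes 0.05 s, during which the arm holds its last target.

## Working session

There is one attempt and no reset: what is moved stays moved. The work goes in short steps, Python scripts to look and compute and a tool call to move; the robot and the scene stay as the last step left them, time stands still between calls to the robot, and variables do not carry over. Pictures are saved under pics/ and viewed, and the job is handed in when it is done.

Besides the shell and the picture viewer there is one more tool, called after "Emit:" in YAML: its name, and indented under it one key for each argument. send_rows: Moves the arm, as the interface text tells. Its arguments: {"type":"object","properties":{"plan":{"type":"array","items":{"type":"array","items":{"type":"number"}}},"force":{"type":"number"}},"required":["plan"]}

```bash
mkdir -p pics; ls
python3 - <<'E'
from bench import r
import cv2,numpy as np
o=r.get_obs(); print({k:np.round(v,3).tolist() for k,v in o.items()}, r.tip_extent)
for c in("scene","top","wrist"):
    f=r.grab_frame(c); cv2.imwrite(f"pics/{c}0.png",f["image"][:,:,::-1]); print(c,np.round(f["camera_matrix"],1).tolist(),np.round(f["cam_to_world"],3).tolist())
    for t in ("clamp_pin","lug_top","frame_catch_grip","gate_grip","gate_hinge","tin","seam_roll","wrench","screwdriver","grease_jar","oil_bottle"):
        print(t,[(round(d["p"],2),np.round(d["rect"]).tolist()) for d in r.recognise(c,t)])
E
```

```text
pics
{'clock': 0.0, 'joints': [1.23, 0.478, 0.022, 1.556, -0.012, 1.109, -0.083], 'qvel': [-0.0, -0.002, 0.002, 0.001, -0.001, -0.0, -0.001], 'tau': [-0.0, -59.645, 1.608, -28.119, 0.012, 0.009, -0.0], 'tcp_pos': [0.156, -0.656, 0.244], 'orientation': [-1.309, 1.037, -1.035], 'contact_force': [0.12, 1.355, 0.43], 'moment': [-0.056, 0.007, -0.03], 'grip_width': 0.085} 0.014
scene [[456.9, 0.0, 310.0], [0.0, 456.9, 232.6], [0.0, 0.0, 1.0]] [[0.224, 0.727, -0.649, 1.126], [0.974, -0.158, 0.16, -0.16], [0.014, -0.668, -0.744, 0.814], [0.0, 0.0, 0.0, 1.0]]
clamp_pin [(0.91, [382.0, 195.0, 399.0, 232.0]), (0.68, [246.0, 236.0, 352.0, 301.0]), (0.67, [340.0, 166.0, 366.0, 220.0]), (0.6, [380.0, 150.0, 407.0, 199.0])]
lug_top [(0.78, [410.0, 264.0, 467.0, 309.0])]
frame_catch_grip [(0.68, [186.0, 237.0, 396.0, 399.0])]
gate_grip [(0.55, [247.0, 237.0, 350.0, 299.0])]
gate_hinge [(0.97, [183.0, 239.0, 394.0, 402.0]), (0.45, [409.0, 266.0, 468.0, 311.0])]
tin [(0.56, [441.0, 210.0, 471.0, 237.0])]
seam_roll [(0.75, [186.0, 237.0, 394.0, 398.0]), (0.59, [342.0, 326.0, 363.0, 346.0])]
wrench [(0
[... 954 characters left out ...]
, 272.0])]
seam_roll [(0.67, [308.0, 191.0, 392.0, 225.0]), (0.55, [240.0, 261.0, 255.0, 282.0]), (0.53, [312.0, 167.0, 321.0, 179.0]), (0.32, [285.0, 138.0, 432.0, 267.0])]
wrench [(0.85, [462.0, 232.0, 488.0, 296.0])]
screwdriver [(0.81, [422.0, 251.0, 439.0, 318.0])]
grease_jar [(0.93, [155.0, 213.0, 183.0, 236.0])]
oil_bottle [(0.91, [166.0, 163.0, 197.0, 191.0])]
wrist [[344.2, 0.0, 318.5], [0.0, 344.2, 243.3], [0.0, 0.0, 1.0]] [[0.232, -0.932, -0.279, 0.227], [-0.973, -0.222, -0.068, -0.641], [0.001, 0.287, -0.958, 0.373], [0.0, 0.0, 0.0, 1.0]]
clamp_pin []
lug_top []
frame_catch_grip []
gate_grip []
gate_hinge []
tin []
seam_roll []
wrench []
screwdriver []
grease_jar []
oil_bottle []
```

Run:
```python
import cv2
a=cv2.imread("pics/scene0.png"); b=cv2.imread("pics/top0.png")
cv2.imwrite("pics/sc1.png",cv2.resize(a[140:420,150:550],None,fx=2,fy=2,interpolation=cv2.INTER_CUBIC))
cv2.imwrite("pics/tc1.png",cv2.resize(b[120:360,140:500],None,fx=2.2,fy=2.2,interpolation=cv2.INTER_CUBIC))
```

```text
(no output)
```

View pics/sc1.png

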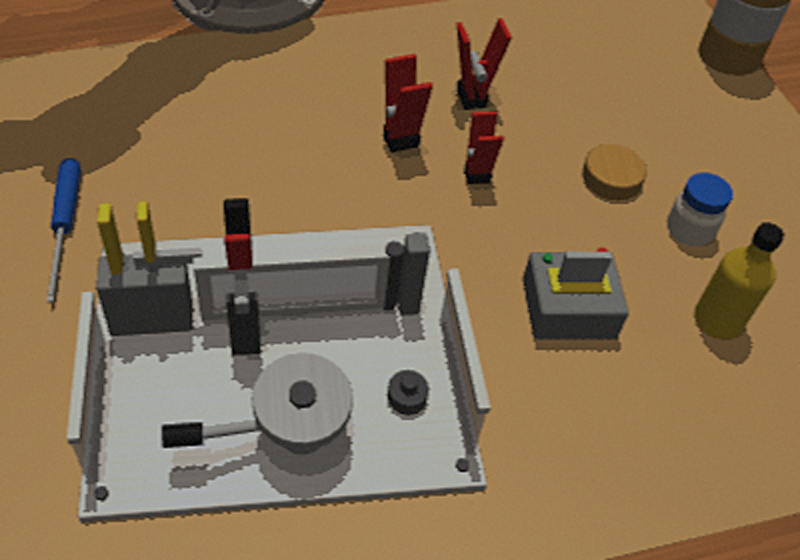

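View pics/tc1.png

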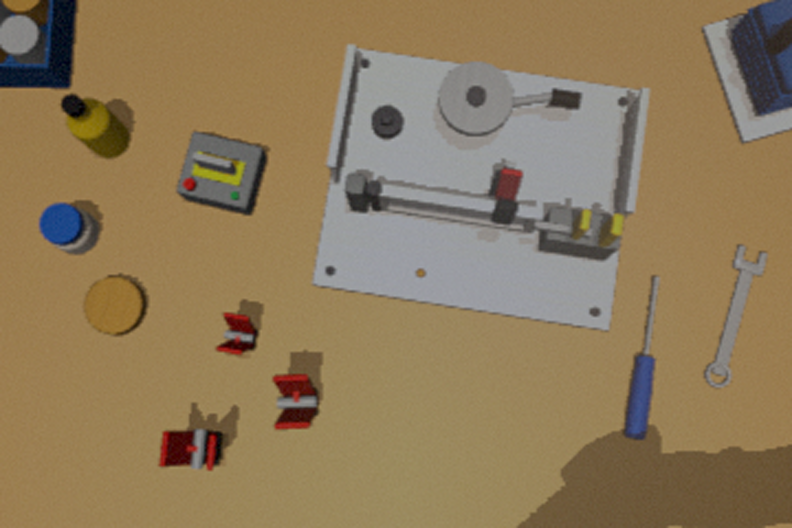

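```bash
cat > h.py <<'E'
import numpy as np,cv2,pickle,os
from scipy.spatial.transform import Rotation as R
def save(cams,tag):
    from bench import r
    for c in cams:
        f=r.grab_frame(c); cv2.imwrite(f"pics/{c}_{tag}.png",f["image"][:,:,::-1])
        pickle.dump((np.array(f["camera_matrix"]),np.array(f["cam_to_world"])),open(f"cal_{c}_{tag}.pkl","wb"))
def cal(c,tag): return pickle.load(open(f"cal_{c}_{tag}.pkl","rb"))
def ray(c,tag,px):
    K,T=cal(c,tag); d=T[:3,:3]@np.linalg.solve(K,[px[0],px[1],1]); return T[:3,3],d/np.linalg.norm(d)
def atz(c,tag,px,z):
    o,d=ray(c,tag,px); return o+d*(z-o[2])/d[2]
def tri(*obs):
    A=np.zeros((3,3));b=np.zeros(3);rs=[ray(*o) for o in obs]
    for o,d in rs: P=np.eye(3)-np.outer(d,d);A+=P;b+=P@o
    p=np.linalg.solve(A,b); return p,[np.linalg.norm((np.eye(3)-np.outer(d,d))@(p-o)) for o,d in rs]
def proj(c,tag,p):
    K,T=cal(c,tag); q=T[:3,:3].T@(np.asarray(p)-T[:3,3]); q=K@q; return q[:2]/q[2]
def crop(c,tag,x0,y0,x1,y1,s,name):
    a=cv2.imread(f"pics/{c}_{tag}.png")[y0:y1,x0:x1]; cv2.imwrite(f"pics/{name}.png",cv2.resize(a,None,fx=s,fy=s,interpolation=cv2.INTER_CUBIC))
def obs():
    from bench import r
    o=r.get_obs(); M=R.from_rotvec(o["orientation"]).as_matrix()
    print("t",round(o["clock"],2),"tcp",np.round(o["tcp_pos"],4),"x",np.round(M[:,0],3),"y",np.round(M[:,1],3),"z",np.round(M[:,2],3),"F",np.round(o["contact_force"],1),"g",round(o["grip_width"],4))
    return o,M
E
python3 - <<'E'
from h import *
save(["scene","top"],"a")
o,M=obs(); print(np.round(o["joints"],3))
crop("scene","a",330,150,480,250,5,"c1"); crop("top","a",200,170,290,340,4.5 and 3.5,"c2")
a=cv2.imread("pics/c2.png");print(a.shape)
crop("top","a",280,150,440,260,5,"c3"); crop("scene","a",180,230,400,350,3.6,"c4")
E
```

```text
t 1.9 tcp [ 0.1557 -0.6568  0.2453] x [ 0.231 -0.973  0.   ] y [ 0. -0. -1.] z [0.973 0.231 0.   ] F [-0.3 -0.2  1.2] g 0.0857
[ 1.23   0.477  0.022  1.555 -0.012  1.109 -0.083]
(595, 315, 3)
```

View pics/c1.png

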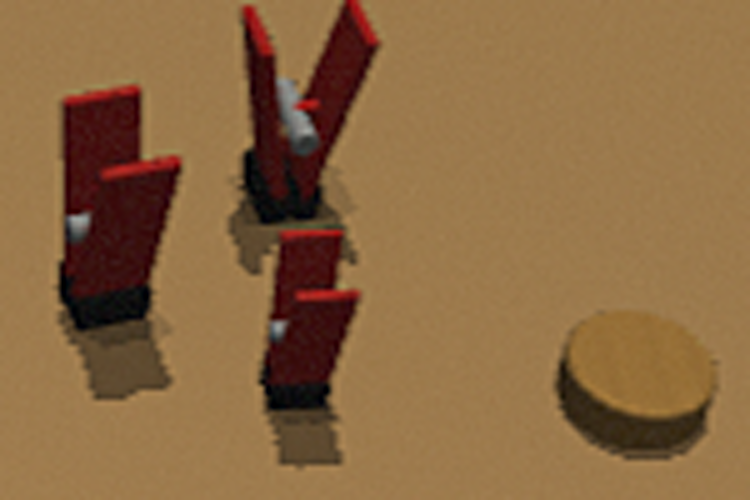

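View pics/c2.png

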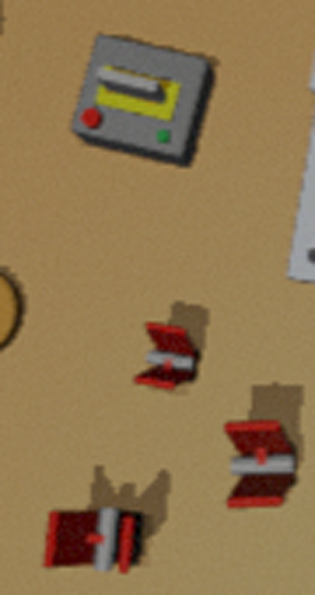

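View pics/c3.png

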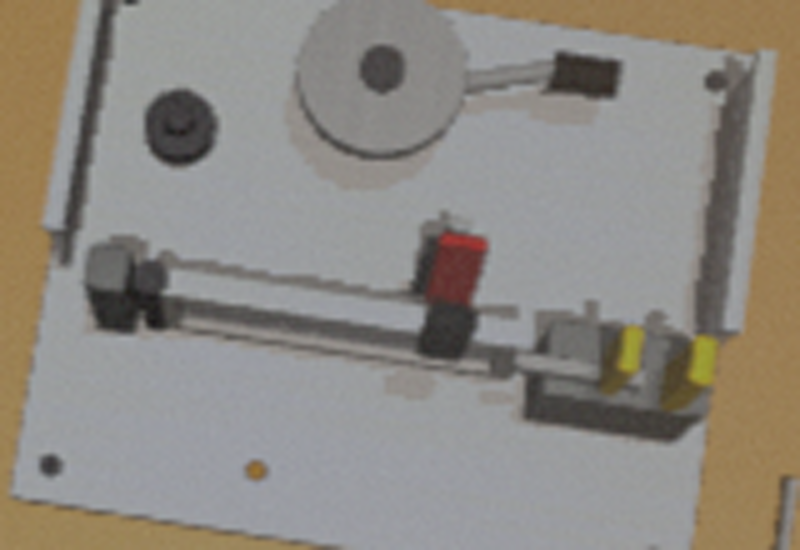

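View pics/c4.png

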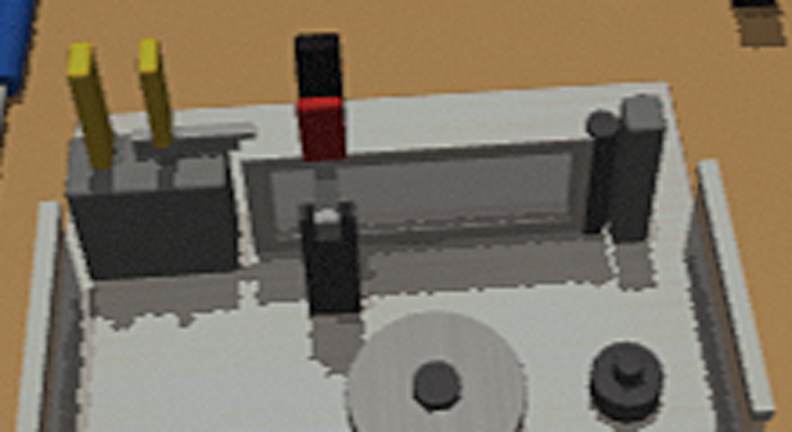

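Run:
```python
from h import *
T=lambda p:(280+p[0]/5,150+p[1]/5)
S=lambda p:(180+p[0]/3.6,230+p[1]/3.6)
def pr(n,t,s):
    p,e=tri(("top","a",t),("scene","a",s)); print(n,np.round(p,4),np.round(e,4))
pr("cat+",T((631,350)),S((150,50))); pr("cat-",T((704,361)),S((81,58)))
pr("redtop",T((464,241)),S((321,101)))
S1=lambda p:(330+p[0]/5,150+p[1]/5); T2=lambda p:(200+p[0]/3.5,170+p[1]/3.5)
# clamp tail tops: near(+x) and far
pr("tail+x mid",T2((168,328)),S1((328,295))); pr("tail-x mid",T2((157,382)),S1((311,234)))
print(atz("top","a",T((635,350)),.178),atz("top","a",T((704,361)),.178))
print("hinge post", atz("top","a",T((150,270)),.12))
print("lug L,R",atz("top","a",T2((100,72)),.095),atz("top","a",T2((160,87)),.095))
for p in ((100,38),(214,60),(186,165),(72,130)): print("box",atz("top","a",T2(p),.05))
for n,p in (("plate l",(12,495)),("plate r",(690,580))): print(n,atz("top","a",T(p),.0))
for n,p in (("tin",(192,259)),("bigclampA",(274,302)),("bigB",(227,325))): print(n,atz("top","a",p,.03))
```

```text
cat+ [ 0.563  -0.188   0.1774] [0.0008 0.0008]
cat- [ 0.5586 -0.2228  0.1749] [0.0009 0.0009]
redtop [ 0.6146 -0.1088  0.178 ] [0.0007 0.0007]
tail+x mid [0.4617 0.2    0.086 ] [0.0011 0.0011]
tail-x mid [0.4223 0.2062 0.086 ] [0.001 0.001]
[ 0.56279295 -0.19055345  0.178     ] [ 0.55799582 -0.22311065  0.178     ]
hinge post [0.6114269  0.04287842 0.12      ]
lug L,R [0.64953883 0.25563321 0.095     ] [0.63882643 0.21071226 0.095     ]
box [0.68807685 0.26736415 0.05      ]
box [0.67193464 0.17870518 0.05      ]
box [0.58941102 0.19694947 0.05      ]
box [0.61531006 0.28531423 0.05      ]
plate l [0.51145431 0.12157036 0.        ]
plate r [ 0.47069227 -0.24961374  0.        ]
tin [0.47679757 0.35969622 0.03      ]
bigclampA [0.36652148 0.13619794 0.03      ]
bigB [0.30475299 0.25738687 0.03      ]
```

```bash
cat >> h.py <<'E'
def plan(wps,grip=1,start=None,vmax=6.0,wmax=10.0):
    """wps: (x,y,z,yaw of tool x deg[,grip])"""
    if start is None:
        o,M=obs(); p=np.array(o["tcp_pos"]); yaw=np.degrees(np.arctan2(M[1,0],M[0,0]))
    else: p=np.array(start[:3],float); yaw=start[3]
    rows=[]
    for w in wps:
        q=np.array(w[:3],float); g=w[4] if len(w)>4 else grip; vm=w[5] if len(w)>5 else vmax
        dy=w[3]-yaw
        n=max(1,int(np.ceil(np.linalg.norm(q-p)*100/vm)),int(np.ceil(abs(dy)/wmax)))
        p0=p.copy();y0=yaw
        for i in range(n):
            t=p0+(q-p0)*(i+1)/n; ty=y0+dy*(i+1)/n
            a=np.radians(yaw); X=np.array([np.cos(a),np.sin(a),0]);Z=np.array([-np.sin(a),np.cos(a),0])
            d=(t-p)*100; row=[round(float(d@X),2),round(float(-d[2]),2),round(float(d@Z),2),round(-(ty-yaw),1),g]
            rows.append(row); p=p+(row[0]*X+row[2]*Z)/100; p[2]-=row[1]/100; yaw-=row[3]
    print("rows",len(rows)); 
    for i in range(0,len(rows),12): print(str(rows[i:i+12]).replace(" ",""))
    print("end",np.round(p,4),round(yaw,2))
E
python3 -c "
from h import *
plan([(.42,-.45,.27,-60),(.56,-.15,.29,-35),(.442,.203,.19,-9)])"
```

```text
t 1.9 tcp [ 0.1557 -0.6568  0.2453] x [ 0.231 -0.973  0.   ] y [ 0. -0. -1.] z [0.973 0.231 0.   ] F [-0.3 -0.2  1.2] g 0.0857
rows 19
[[-2.34,-0.41,5.08,np.float64(-2.8),1],[-2.08,-0.41,5.19,np.float64(-2.8),1],[-1.84,-0.41,5.28,np.float64(-2.7),1],[-1.58,-0.42,5.37,np.float64(-2.8),1],[-1.31,-0.41,5.43,np.float64(-2.8),1],[-1.05,-0.41,5.5,np.float64(-2.8),1],[-3.16,-0.33,4.52,np.float64(-4.2),1],[-2.82,-0.34,4.74,np.float64(-4.1),1],[-2.48,-0.33,4.94,np.float64(-4.2),1],[-2.1,-0.33,5.09,np.float64(-4.1),1],[-1.74,-0.34,5.24,np.float64(-4.2),1],[-1.35,-0.33,5.35,np.float64(-4.2),1]]
[[-4.27,1.43,3.17,np.float64(-3.7),1],[-4.06,1.43,3.43,np.float64(-3.7),1],[-3.83,1.43,3.69,np.float64(-3.7),1],[-3.58,1.43,3.93,np.float64(-3.7),1],[-3.32,1.42,4.16,np.float64(-3.7),1],[-3.04,1.43,4.35,np.float64(-3.8),1],[-2.75,1.43,4.56,np.float64(-3.7),1]]
end [0.442 0.203 0.19 ] -8.96
```

Emit:
send_rows:
  plan:
    - [-2.3,-0.4,5.1,-2.8,1]
    - [-2.1,-0.4,5.2,-2.8,1]
    - [-1.8,-0.4,5.3,-2.7,1]
    - [-1.6,-0.4,5.4,-2.8,1]
    - [-1.3,-0.4,5.4,-2.8,1]
    - [-1.0,-0.4,5.5,-2.8,1]
    - [-3.2,-0.3,4.5,-4.2,1]
    - [-2.8,-0.3,4.7,-4.1,1]
    - [-2.5,-0.3,4.9,-4.2,1]
    - [-2.1,-0.3,5.1,-4.1,1]
    - [-1.7,-0.3,5.2,-4.2,1]
    - [-1.35,-0.3,5.35,-4.2,1]

```text
clock: 3.4
tcp_pos: [0.5605, -0.1501, 0.2877]
orientation: [-1.518, 0.476, -0.477]
contact_force: [-0.2, -1.2, -0.4]
grip_width: 0.0852
```

Emit:
send_rows:
  plan:
    - [-4.3,1.4,3.2,-3.7,1]
    - [-4.1,1.4,3.4,-3.7,1]
    - [-3.8,1.4,3.7,-3.7,1]
    - [-3.6,1.4,3.9,-3.7,1]
    - [-3.3,1.4,4.2,-3.7,1]
    - [-3.0,1.4,4.35,-3.8,1]
    - [-2.75,1.4,4.55,-3.7,1]
    - [0,0,0,0,1]
    - [0,0,0,0,1]

```text
clock: 4.53
tcp_pos: [0.4424, 0.2012, 0.1893]
orientation: [-1.568, 0.123, -0.123]
contact_force: [0.2, -0.0, 0.5]
grip_width: 0.0851
```

Run:
```python
from h import *
obs(); save(["wrist"],"b")
for p in ((.442,.203,.044),(.4617,.2,.086),(.4223,.2062,.086)): print(proj("wrist","b",p))
```

```text
t 4.53 tcp [0.4424 0.2012 0.1893] x [ 0.988 -0.156  0.   ] y [ 0.    -0.001 -1.   ] z [ 0.156  0.988 -0.   ] F [ 0.2 -0.   0.5] g 0.0851
[317.37722676 229.33135308]
[345.57713382 244.11043152]
[288.79457215 244.09270375]
```

View pics/wrist_b.png

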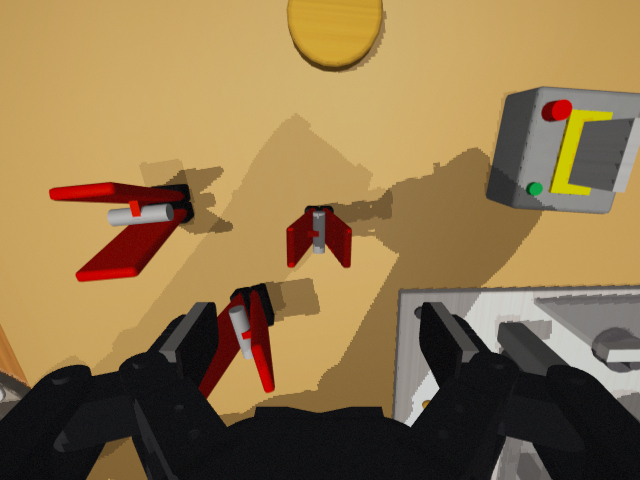

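Run:
```python
from h import *
crop("wrist","b",270,190,370,280,7,"c5")
```

```text
(no output)
```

View pics/c5.png

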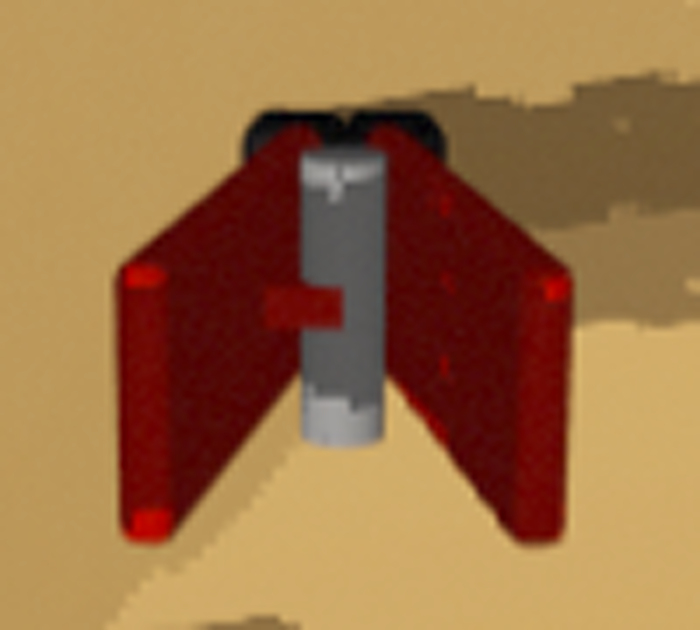

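Run:
```python
from h import *
a=atz("wrist","b",(291,247.9),.089);b=atz("wrist","b",(347.6,248.6),.089);c=atz("wrist","b",(319,232.4),.046)
print(a,b,(a+b)/2,c)
# from earlier calibrated
m=(a+b)/2
plan([(m[0],m[1],.1,-9,1),(m[0],m[1],.068,-9,1,2)])
```

```text
[0.42372594 0.20409603 0.089     ] [0.46255445 0.19748171 0.089     ] [0.4431402  0.20078887 0.089     ] [0.4429905  0.20075171 0.046     ]
t 4.58 tcp [0.4427 0.2006 0.1895] x [ 0.987 -0.158  0.001] y [ 0.    -0.001 -1.   ] z [ 0.158  0.987 -0.001] F [ 0.2 -1.4 -0.8] g 0.0855
rows 4
[[0.02,4.47,0.01,np.float64(-0.0),1],[0.02,4.48,0.02,np.float64(-0.1),1],[-0.0,1.6,-0.0,np.float64(0.0),1],[-0.0,1.6,-0.0,np.float64(0.0),1]]
end [0.4432 0.2008 0.068 ] -8.98
```

Emit:
send_rows:
  plan:
    - [0,4.5,0,0,1]
    - [0,4.5,0,0,1]
    - [0,1.6,0,0,1]
    - [0,1.6,0,0,1]
    - [0,0,0,0,1]
    - [0,0,0,0,0]
  force: 25

```text
clock: 5.32
tcp_pos: [0.4429, 0.2021, 0.0683]
orientation: [-1.567, 0.122, -0.124]
contact_force: [0.3, 0.4, -0.9]
grip_width: 0.0696
```

Emit:
send_rows:
  plan:
    - [0,0,0,0,0]
    - [0,0,0,0,0]
    - [0,0,0,0,0]
    - [0,0,0,0,0]

```text
clock: 5.82
tcp_pos: [0.4416, 0.2029, 0.0686]
orientation: [-1.567, 0.122, -0.122]
contact_force: [-5.2, 0.9, 11.1]
grip_width: 0.0276
```

Run:
```python
from h import *
obs(); save(["wrist","scene"],"c")
crop("scene","c",310,120,500,260,4,"c6")
```

```text
t 5.83 tcp [0.4416 0.2029 0.0686] x [ 0.988 -0.155  0.   ] y [ 0.     0.001 -1.   ] z [0.155 0.988 0.001] F [-5.2  0.9 11.1] g 0.0276
```

View pics/wrist_c.png

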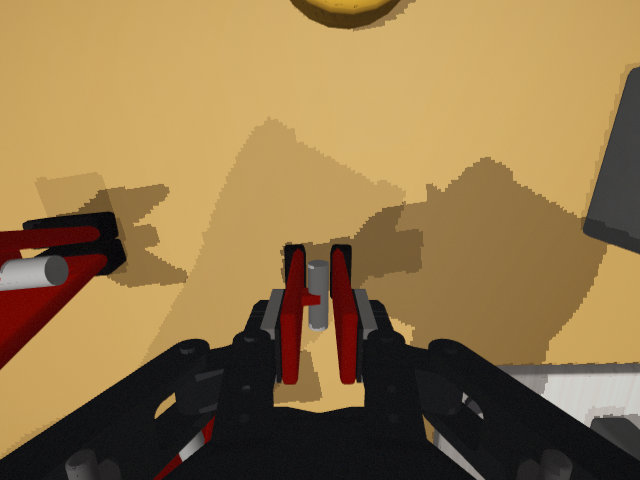

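View pics/c6.png

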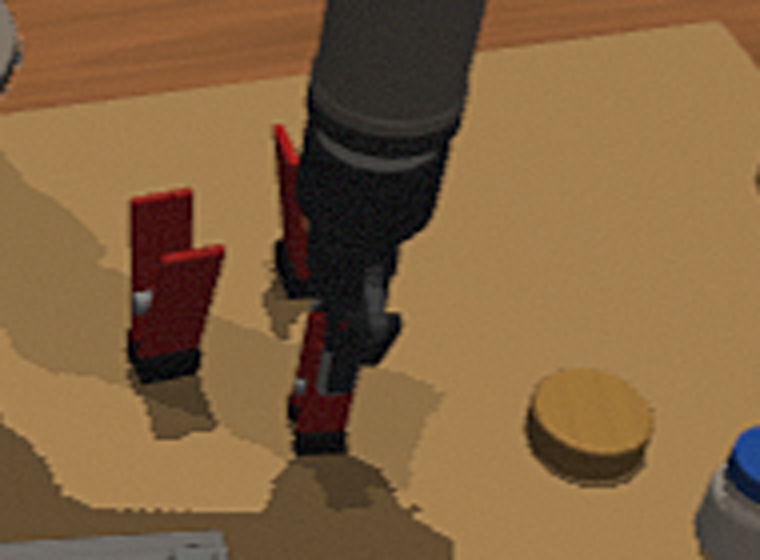

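Run:
```python
from h import *
a=np.radians(-13.4); Z=np.array([-np.sin(a),np.cos(a)]); l=np.array([.644,.233])-Z*.05
plan([(.442,.202,.12,-9,0),(l[0],l[1],.215,-13.4,0,5)],grip=0)
```

```text
t 5.92 tcp [0.4415 0.2029 0.0686] x [ 0.988 -0.155  0.   ] y [ 0.     0.001 -1.   ] z [0.155 0.988 0.001] F [-5.6  0.7 11.8] g 0.0273
rows 6
[[0.06,-5.14,-0.08,np.float64(0.1),0],[3.82,-1.9,0.25,np.float64(0.9),0],[3.81,-1.9,0.3,np.float64(0.9),0],[3.81,-1.9,0.37,np.float64(0.8),0],[3.8,-1.9,0.42,np.float64(0.9),0],[3.79,-1.9,0.48,np.float64(0.9),0]]
end [0.6324 0.1843 0.215 ] -13.41
```

Emit:
send_rows:
  plan:
    - [0,-2,0,0,0]
    - [0,-3.2,0,0,0]
    - [3.8,-1.9,0.25,0.9,0]
    - [3.8,-1.9,0.3,0.9,0]
    - [3.8,-1.9,0.35,0.9,0]
    - [3.8,-1.9,0.4,0.9,0]
    - [3.8,-1.9,0.5,0.8,0]
    - [0,0,0,0,0]
    - [0,0,0,0,0]
    - [0,0,0,0,0]

```text
clock: 7.18
tcp_pos: [0.6307, 0.1842, 0.2137]
orientation: [-1.564, 0.183, -0.181]
contact_force: [-0.7, 0.1, -1.2]
grip_width: 0.0275
```

Run:
```python
from h import *
obs(); save(["wrist"],"d"); save(["scene"],"d"); obs()
crop("scene","d",380,150,580,320,4,"c7")
```

```text
t 7.17 tcp [0.6307 0.1842 0.2137] x [ 0.973 -0.23  -0.001] y [-0.002 -0.001 -1.   ] z [ 0.23   0.973 -0.001] F [-0.7  0.1 -1.2] g 0.0275
t 7.28 tcp [0.6311 0.1841 0.214 ] x [ 0.973 -0.23  -0.001] y [-0.001 -0.    -1.   ] z [ 0.23   0.973 -0.001] F [ 0.1 -0.1 -1.9] g 0.0277
```

View pics/wrist_d.png

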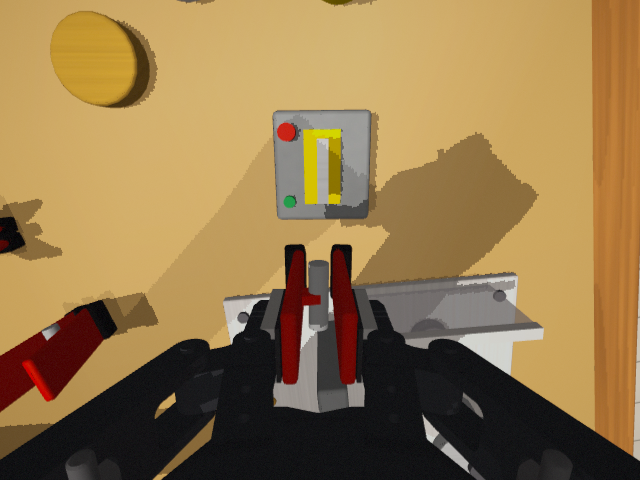

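View pics/c7.png

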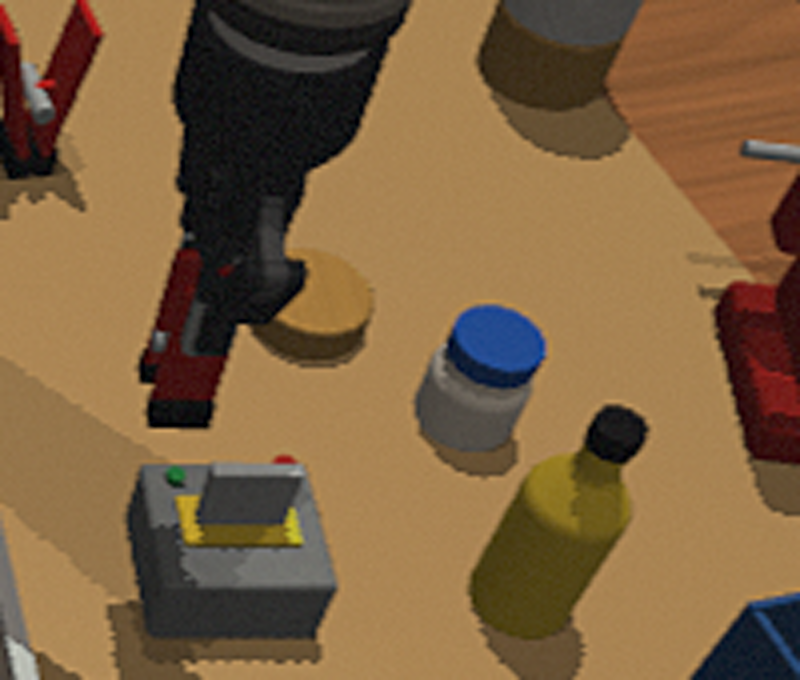

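Run:
```python
from h import *
crop("wrist","d",265,100,385,240,5,"c8")
```

```text
(no output)
```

View pics/c8.png

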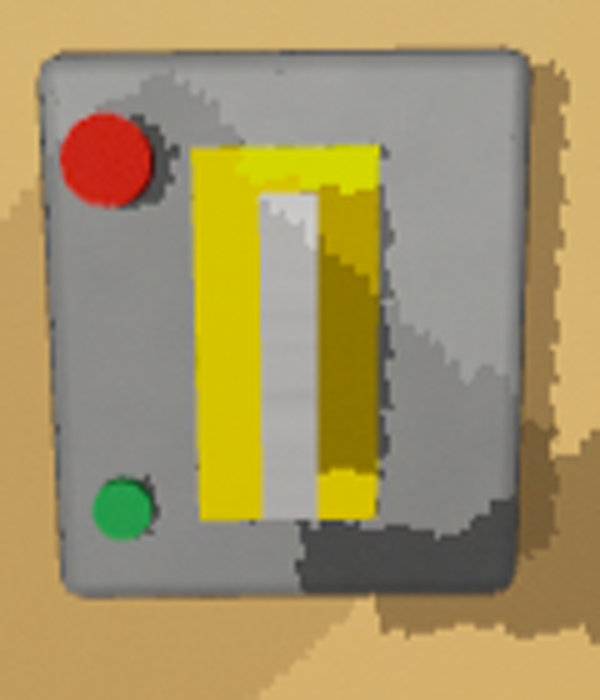

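```bash
python3 - <<'E'
from h import *
l=atz("wrist","d",(322.9,171.2),.095);t=atz("wrist","d",(322.9,100+193/5),.095);b=atz("wrist","d",(322.9+.1,100+520/5),.095)
print(l,t,b,np.linalg.norm(t-b),np.degrees(np.arctan2(-(t-b)[0],(t-b)[1])))
p=atz("wrist","d",(318,295.5),.19); print("pin",p)
q=atz("wrist","d",(319.5,262),.15); print("jawtips? ",q)
X=np.array([.973,-.23,0]);Z=np.array([.23,.973,0]); d=l-p; print(d@X,d@Z)
E
python3 - <<'E'
import sys;sys.path.insert(0,".")
import os;os.chdir(".")
from h import *
crop("wrist","d",260,220,380,400,4,"c9")
E
```

```text
[0.64546297 0.23285183 0.095     ] [0.65040339 0.25424581 0.095     ] [0.64028748 0.21011835 0.095     ] 0.045272112248732295 -12.911563995207706
pin [0.63074648 0.18425385 0.19      ]
jawtips?  [0.63212179 0.18669304 0.15      ]
0.0031416113856165243 0.05067062813007846
```

View pics/c9.png

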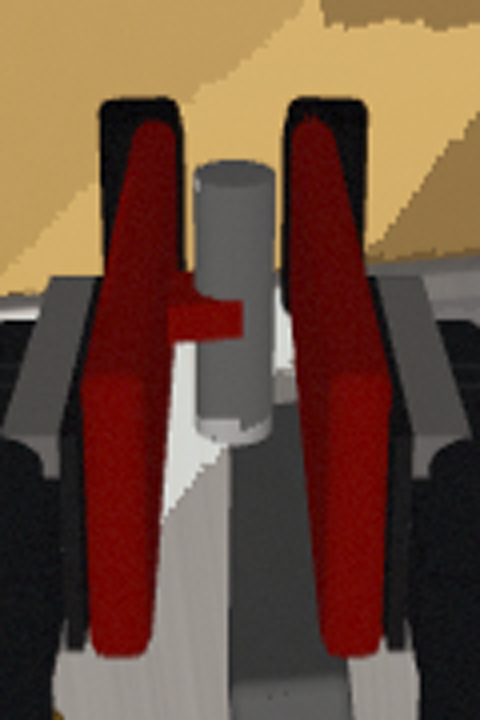

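Emit:
send_rows:
  plan:
    - [0.3,0,2.5,0,0]
    - [0,0,2.5,0,0]
    - [0,2,0,0,0]
    - [0,2,0,0,0]
    - [0,0,0,0,0]
    - [0,0,0,0,0]

```text
clock: 8.02
tcp_pos: [0.6467, 0.231, 0.1742]
orientation: [-1.563, 0.184, -0.184]
contact_force: [-1.0, 0.7, -2.0]
grip_width: 0.0275
```

Run:
```python
from h import *
obs(); save(["wrist","scene"],"e")
crop("scene","e",380,180,520,320,4,"c10"); crop("wrist","e",220,100,420,400,2,"c11")
```

```text
t 8.03 tcp [0.6467 0.231  0.1742] x [ 0.973 -0.232 -0.   ] y [-0. -0. -1.] z [ 0.232  0.973 -0.   ] F [-1.   0.7 -2. ] g 0.0275
```

View pics/c10.png

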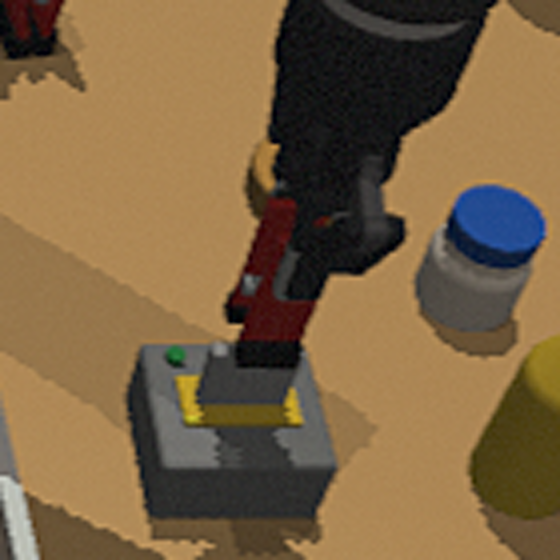

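View pics/c11.png

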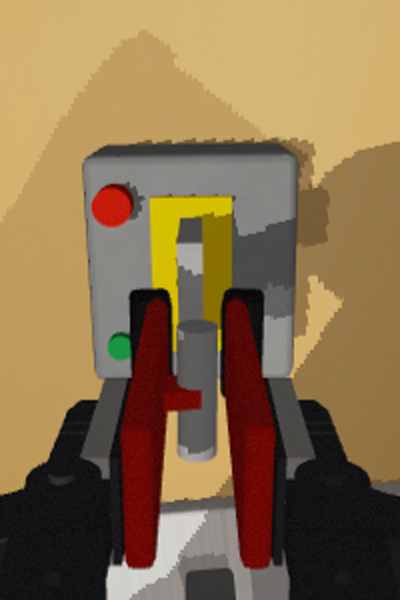

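Emit:
send_rows:
  plan:
    - [-0.18,0,0.1,0,0]
    - [0,0,0,0,0]
    - [0,0.9,0,0,0]
    - [0,1,0,0,0]
    - [0,1,0,0,0]
    - [0,0,0,0,0]

```text
clock: 8.88
tcp_pos: [0.6443, 0.2328, 0.1437]
orientation: [-1.564, 0.185, -0.181]
contact_force: [-0.7, -0.0, -0.9]
grip_width: 0.0275
```

Run:
```python
from h import *
obs(); save(["wrist","scene"],"f")
crop("scene","f",380,180,520,320,4,"c12"); crop("wrist","f",220,100,420,400,2,"c13")
```

```text
t 8.88 tcp [0.6443 0.2328 0.1437] x [ 0.973 -0.231 -0.002] y [-0.002 -0.001 -1.   ] z [ 0.231  0.973 -0.002] F [-0.7 -0.  -0.9] g 0.0275
```

View pics/c12.png

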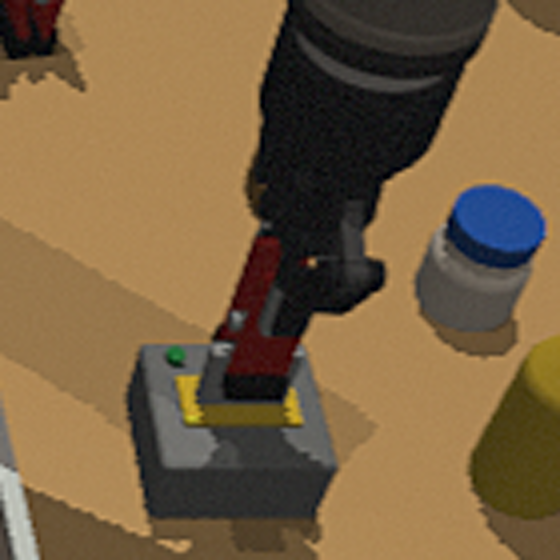

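View pics/c13.png

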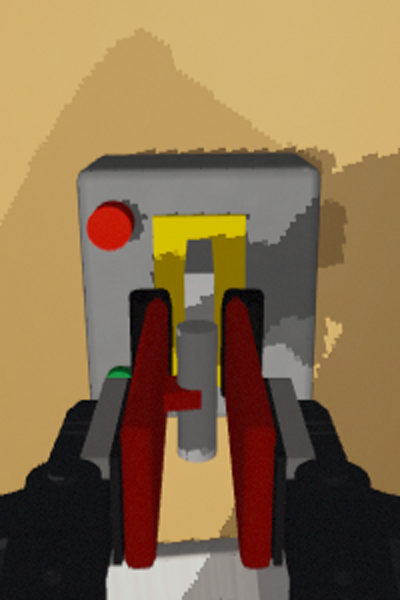

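Emit:
send_rows:
  plan:
    - [0.05,0.8,0,0,0]
    - [0,0.8,0,0,0]
    - [0,0,0,0,0]
    - [0,0,0,0,0]

```text
clock: 9.48
tcp_pos: [0.6456, 0.2332, 0.1293]
orientation: [-1.563, 0.183, -0.183]
contact_force: [0.1, 0.0, -1.1]
grip_width: 0.0273
```

Run:
```python
from h import *
obs(); save(["scene"],"g")
crop("scene","g",400,200,500,310,6,"c14")
```

```text
t 9.47 tcp [0.6456 0.2332 0.1293] x [ 0.973 -0.231 -0.   ] y [-0.  0. -1.] z [0.231 0.973 0.   ] F [ 0.1  0.  -1.1] g 0.0273
```

View pics/c14.png

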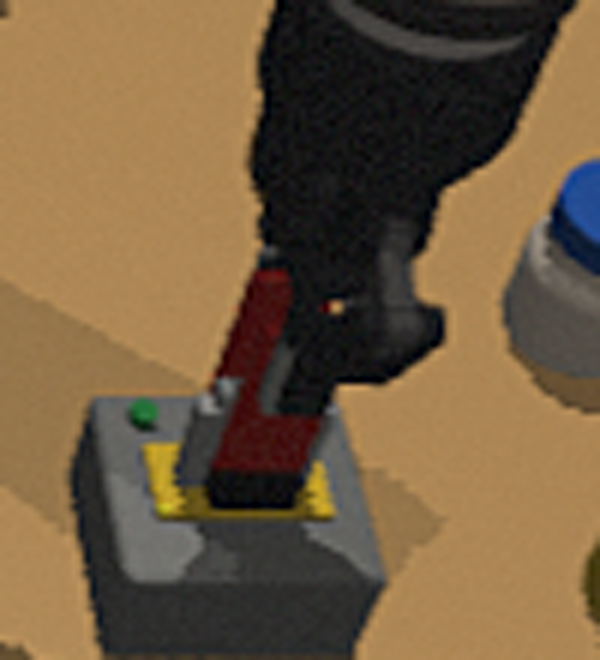

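Emit:
send_rows:
  plan:
    - [0,0,0,0,0.4]
    - [0,0,0,0,0.5]
    - [0,0,0,0,0.6]
    - [0,0,0,0,0.8]
    - [0,0,0,0,0.9]
    - [0,0,0,0,0.9]

```text
clock: 10.28
tcp_pos: [0.6456, 0.2331, 0.1293]
orientation: [-1.563, 0.183, -0.183]
contact_force: [0.0, 0.8, -0.4]
grip_width: 0.0768
```

Run:
```python
from h import *
obs(); save(["wrist","scene"],"h")
crop("scene","h",400,200,500,310,5,"c15")
```

```text
t 10.28 tcp [0.6456 0.2331 0.1293] x [ 0.973 -0.231  0.   ] y [ 0. -0. -1.] z [ 0.231  0.973 -0.   ] F [ 0.   0.8 -0.4] g 0.0768
```

View pics/c15.png

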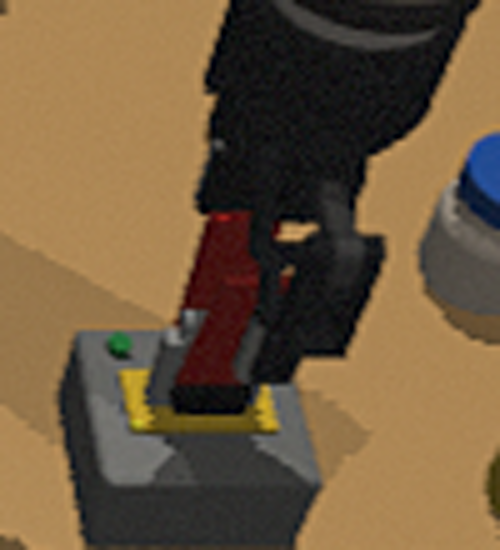

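View pics/wrist_h.png

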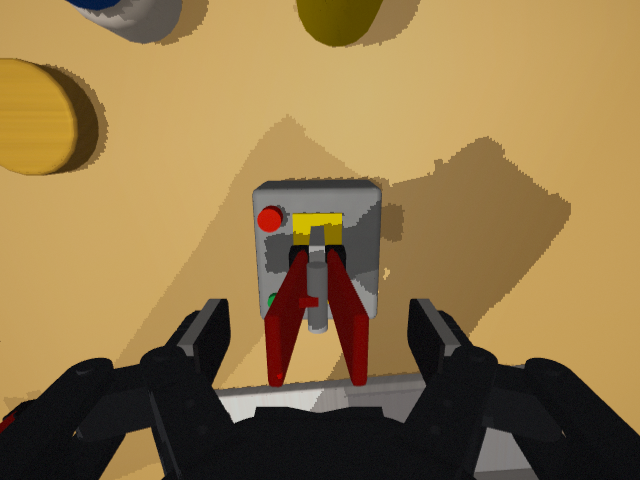

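Run:
```python
from h import *
plan([(.645,.233,.24,-13.3,.9),(.5607,-.206,.28,-97,1)])
```

```text
t 10.38 tcp [0.6456 0.2331 0.1293] x [ 0.973 -0.231  0.   ] y [ 0.  0. -1.] z [0.231 0.973 0.   ] F [ 0.3 -0.1 -0.7] g 0.0765
rows 11
[[-0.03,-5.53,-0.01,np.float64(-0.0),0.9],[-0.02,-5.54,-0.02,np.float64(-0.1),0.9],[0.21,-0.44,-4.96,np.float64(9.3),1],[1.0,-0.45,-4.87,np.float64(9.3),1],[1.78,-0.44,-4.63,np.float64(9.3),1],[2.51,-0.45,-4.29,np.float64(9.3),1],[3.16,-0.44,-3.83,np.float64(9.3),1],[3.75,-0.44,-3.26,np.float64(9.3),1],[4.22,-0.45,-2.62,np.float64(9.3),1],[4.59,-0.44,-1.9,np.float64(9.3),1],[4.83,-0.45,-1.14,np.float64(9.3),1]]
end [ 0.5607 -0.206   0.28  ] -96.97
```

Emit:
send_rows:
  plan:
    - [0,-4,0,0,0.9]
    - [0,-0.7,0,0,0.9]
    - [0,-6.2,0,0,0.9]
    - [0.2,-0.5,-5,9.3,1]
    - [1,-0.5,-4.9,9.3,1]
    - [1.8,-0.5,-4.6,9.3,1]
    - [2.5,-0.4,-4.3,9.3,1]
    - [3.2,-0.4,-3.8,9.3,1]
    - [3.7,-0.4,-3.3,9.3,1]
    - [4.2,-0.4,-2.6,9.3,1]
    - [4.6,-0.5,-1.9,9.3,1]
    - [4.8,-0.5,-1.1,9.3,1]

```text
clock: 11.88
tcp_pos: [0.5601, -0.2071, 0.2791]
orientation: [-1.146, 1.303, -1.303]
contact_force: [1.3, 0.3, -0.8]
grip_width: 0.0856
```

Emit:
send_rows:
  plan:
    - [0,0,0,0,1]
    - [0,0,0,0,1]

```text
clock: 12.12
tcp_pos: [0.5607, -0.2049, 0.2788]
orientation: [-1.149, 1.299, -1.298]
contact_force: [-0.9, 0.6, -0.4]
grip_width: 0.0854
```

Run:
```python
from h import *
obs(); save(["wrist","scene","top"],"i")
crop("scene","i",400,200,500,310,5,"c16"); crop("top","i",200,170,290,240,6,"c17")
```

```text
t 12.12 tcp [ 0.5607 -0.2049  0.2788] x [-0.122 -0.993 -0.001] y [-0.     0.001 -1.   ] z [ 0.993 -0.122 -0.001] F [-0.9  0.6 -0.4] g 0.0854
```

View pics/wrist_i.png

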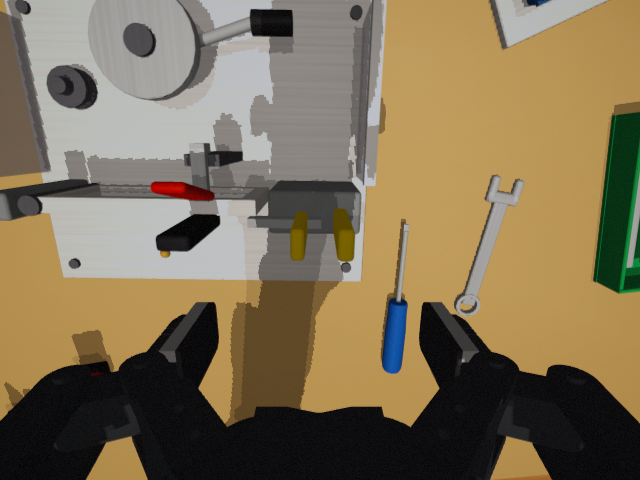

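View pics/c16.png

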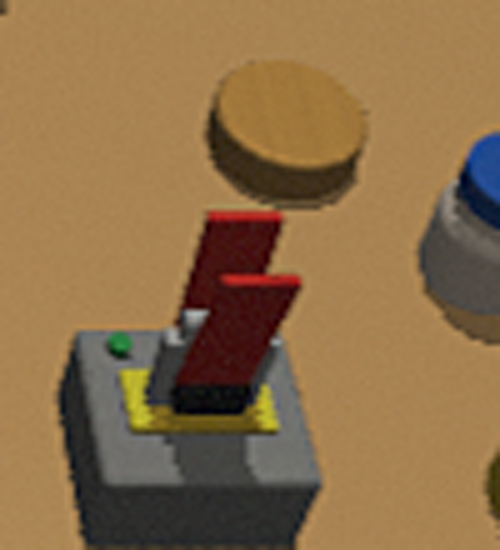

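View pics/c17.png

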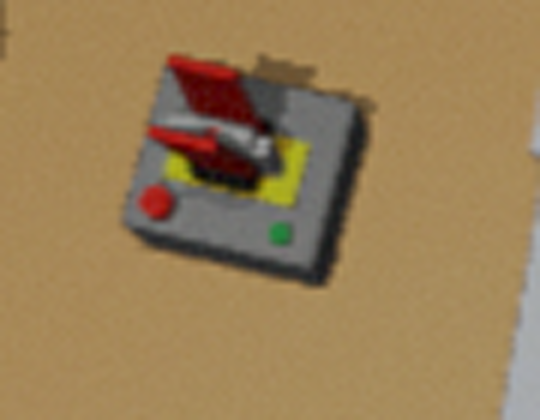

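Run:
```python
from h import *
crop("wrist","i",140,170,370,280,3.4,"c18")
o=[proj("wrist","i",p) for p in ((.5628,-.1895,.178),(.5585,-.2229,.178),(.6146,-.1088,.178))]; print(np.round(o,1))
```

```text
[[294.3 249.3]
 [342.6 249.6]
 [162.7 189.3]]
```

View pics/c18.png

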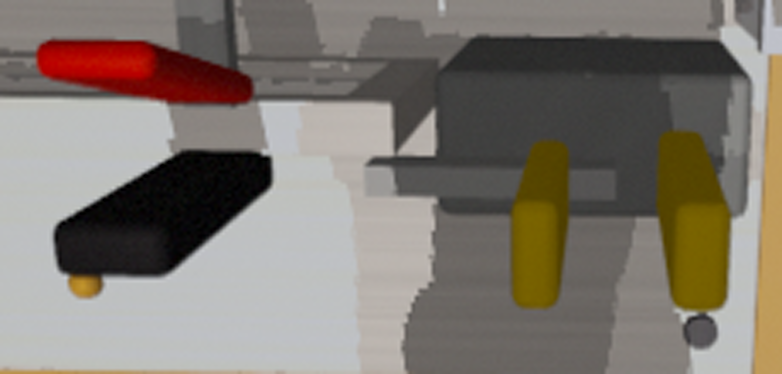

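Run:
```python
from h import *
a=atz("wrist","i",(297.4,244.4),.178);b=atz("wrist","i",(346.2,245),.178)
print(a,b,(a+b)/2,np.linalg.norm(a-b),np.degrees(np.arctan2(-(a-b)[0],(a-b)[1])))
print("black",atz("wrist","i",(172.9,243.5),.18),"red",atz("wrist","i",(167.9,187.6),.178))
```

```text
[ 0.56604634 -0.19214112  0.178     ] [ 0.56151505 -0.22575361  0.178     ] [ 0.56378069 -0.20894737  0.178     ] 0.03391654467013086 -7.677746678661352
black [ 0.5776243  -0.10741285  0.18      ] red [ 0.6153113  -0.11249584  0.178     ]
```

Emit:
send_rows:
  plan:
    - [1.05,3,0.15,0,1]
    - [0,3.5,0,0,1]
    - [0,3.5,0,0,1]
    - [0,3.4,0,0,1]
    - [0,0,0,0,1]
    - [0,0,0,0,0.45]
    - [0,0,0,0,0.45]
    - [0,0,0,0,0.45]
  force: 20

```text
clock: 13.28
tcp_pos: [0.5623, -0.2152, 0.1469]
orientation: [-1.146, 1.297, -1.3]
contact_force: [1.7, 2.4, 1.5]
grip_width: 0.0385
```

Run:
```python
from h import *
obs(); save(["wrist"],"j")
```

```text
t 13.28 tcp [ 0.5623 -0.2152  0.1469] x [-0.122 -0.993 -0.001] y [ 0.003  0.    -1.   ] z [ 0.993 -0.122  0.003] F [1.7 2.4 1.5] g 0.0385
```

View pics/wrist_j.png

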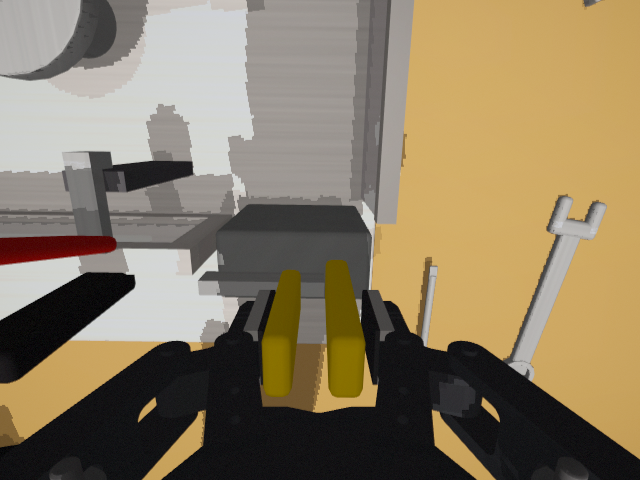

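Good fit; close fully.

Emit:
send_rows:
  plan:
    - [0,0,0,0,0.3]
    - [0,0,0,0,0.2]
    - [0,0,0,0,0]
    - [0,0,0,0,0]
    - [0,0,0,0,0]
    - [0,0,0,0,0]
  force: 20

```text
clock: 14.08
tcp_pos: [0.5622, -0.2145, 0.1467]
orientation: [-1.145, 1.298, -1.299]
contact_force: [0.1, 6.1, 7.1]
grip_width: 0.032
```

Run:
```python
from h import *
obs(); save(["wrist"],"k")
crop("wrist","k",150,180,450,420,2.5,"c19")
```

```text
t 14.07 tcp [ 0.5622 -0.2145  0.1467] x [-0.123 -0.992 -0.002] y [ 0.002  0.002 -1.   ] z [ 0.992 -0.123  0.002] F [0.1 6.1 7.1] g 0.032
```

View pics/c19.png

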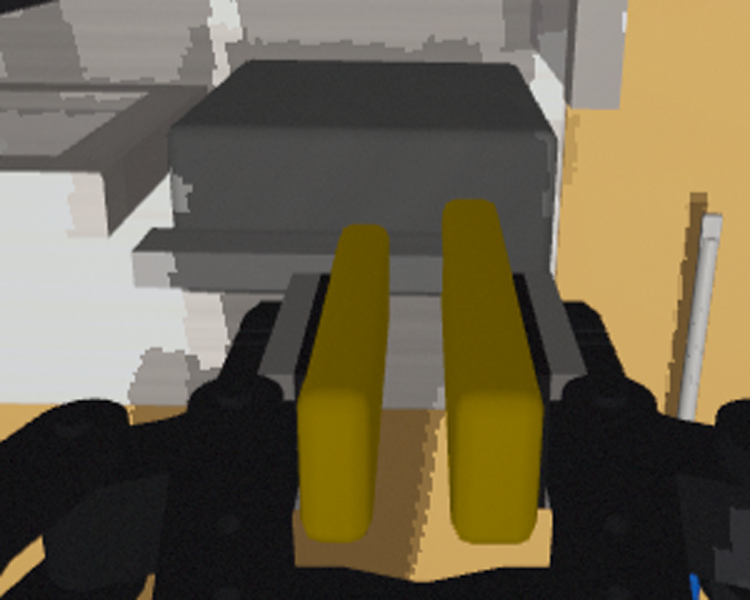

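Run:
```python
from h import *
p,e=tri(("scene","a",(270.8,289.2)),("top","a",(369.4,193.6)));print(p,e)
# wrist_i post (200,150)
p,e=tri(("scene","a",(270.8,289.2)),("wrist","i",(200,148)));print(p,e)
a=np.radians(-7.5);X=np.array([np.cos(a),np.sin(a),0]);Y=np.array([-np.sin(a),np.cos(a),0])
print((p-np.array([.588,-.107,0]))@X,(p-np.array([.588,-.107,0]))@Y)
```

```text
[ 0.64049559 -0.10951485  0.11830911] [np.float64(0.0030281884017926246), np.float64(0.003028188401792614)]
[ 0.63783506 -0.11477027  0.1131376 ] [np.float64(0.002868260737292434), np.float64(0.002868260737292442)]
0.05042293424335147 -0.0011990121494896413
```

Emit:
send_rows:
  plan:
    - [0,0,0,0,0.5]
    - [0,0,0,0,0.8]
    - [0,0,0,0,1]
    - [0,-4,0,0,1]
    - [0,-5,0,0,1]
    - [0,-4.2,0,0,1]
    - [0,0,0,0,1]
    - [0,0,0,0,1]

```text
clock: 15.12
tcp_pos: [0.5604, -0.2164, 0.2765]
orientation: [-1.149, 1.301, -1.299]
contact_force: [-0.9, -0.0, -0.5]
grip_width: 0.0855
```

Run:
```python
from h import *
obs(); save(["wrist"],"l")
crop("wrist","l",140,150,400,290,3,"c20")
```

```text
t 15.12 tcp [ 0.5604 -0.2164  0.2765] x [-0.123 -0.992  0.   ] y [-0.001  0.    -1.   ] z [ 0.992 -0.123 -0.001] F [-0.9 -0.  -0.5] g 0.0855
```

View pics/c20.png

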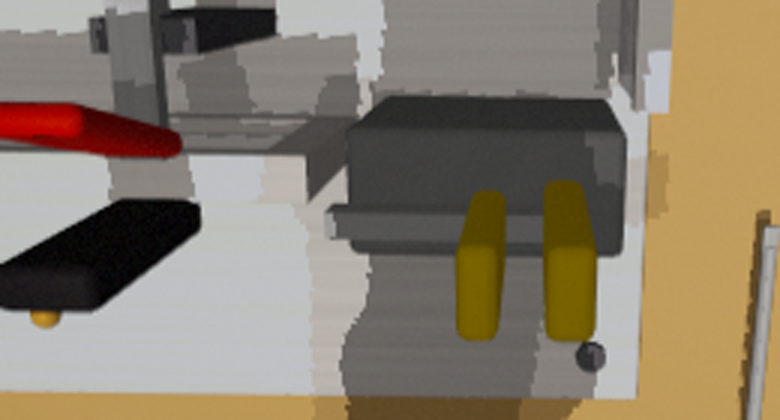

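Run:
```python
from h import *
plan([(.592,-.107,.27,-7.5,.8)])
```

```text
t 15.18 tcp [ 0.5601 -0.2162  0.2759] x [-0.123 -0.992 -0.   ] y [-0.002  0.    -1.   ] z [ 0.992 -0.123 -0.002] F [ 0.6 -0.4  0.5] g 0.0852
rows 9
[[-1.25,0.07,0.2,np.float64(-10.0),0.8],[-1.19,0.06,0.42,np.float64(-9.9),0.8],[-1.11,0.07,0.61,np.float64(-10.0),0.8],[-0.98,0.06,0.8,np.float64(-9.9),0.8],[-0.83,0.07,0.96,np.float64(-10.0),0.8],[-0.65,0.06,1.08,np.float64(-9.9),0.8],[-0.45,0.07,1.18,np.float64(-10.0),0.8],[-0.25,0.06,1.24,np.float64(-9.9),0.8],[-0.02,0.07,1.26,np.float64(-10.0),0.8]]
end [ 0.592 -0.107  0.27 ] -7.48
```

Emit:
send_rows:
  plan:
    - [-1.25,0,0.2,-10,0.8]
    - [-1.2,0.1,0.4,-10,0.8]
    - [-1.1,0,0.6,-10,0.8]
    - [-1.0,0.1,0.8,-9.9,0.8]
    - [-0.8,0,1.0,-10,0.8]
    - [-0.65,0.1,1.1,-9.9,0.8]
    - [-0.45,0.1,1.2,-10,0.8]
    - [-0.25,0.1,1.2,-9.9,0.8]
    - [0,0.1,1.25,-9.9,0.8]
    - [0,0,0,0,0.8]
    - [0,0,0,0,0.8]

```text
clock: 16.55
tcp_pos: [0.5926, -0.1078, 0.2704]
orientation: [-1.568, 0.107, -0.104]
contact_force: [0.4, 0.2, -0.1]
grip_width: 0.0683
```

Run:
```python
from h import *
obs(); save(["wrist"],"m")
```

```text
t 16.55 tcp [ 0.5926 -0.1078  0.2704] x [ 0.991 -0.134 -0.002] y [-0.002 -0.    -1.   ] z [ 0.134  0.991 -0.   ] F [ 0.4  0.2 -0.1] g 0.0683
```

View pics/wrist_m.png

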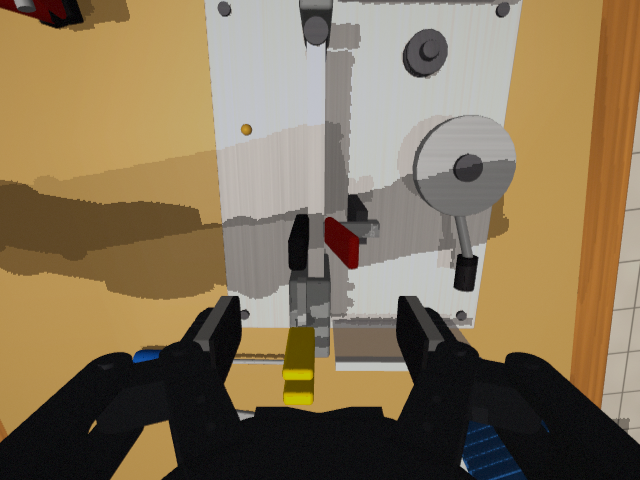

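Run:
```python
from h import *
crop("wrist","m",260,190,400,300,5.5,"c21")
crop("wrist","m",280,0,360,60,8,"c22")
```

```text
(no output)
```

View pics/c21.png

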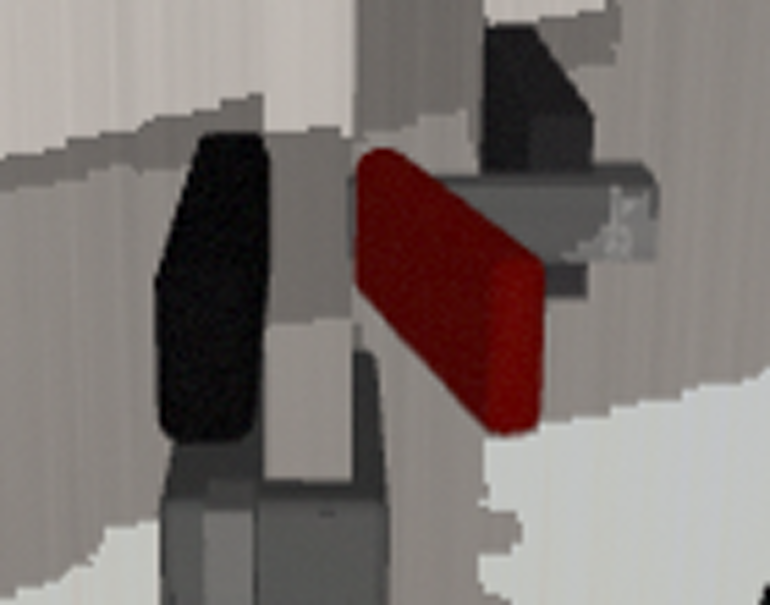

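View pics/c22.png

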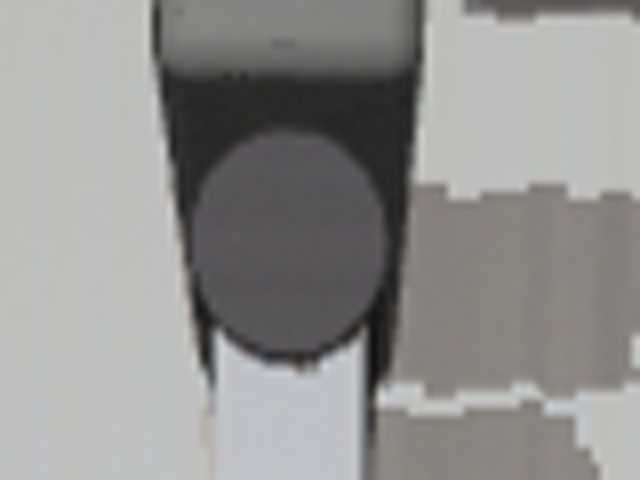

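Run:
```python
from h import *
a=np.radians(-7.5);X=np.array([np.cos(a),np.sin(a),0]);Y=np.array([-np.sin(a),np.cos(a),0])
b=atz("wrist","m",(288.7,254.9),.18);rd=atz("wrist","m",(358.7,253),.178)
h,e=tri(("wrist","m",(316.2,30.6)),("scene","a",(347.5,264.4)))
print("black front",b,b@X,b@Y); print("red rear",rd,rd@X,rd@Y); print("hinge",h,e,h@X,h@Y)
h2=atz("wrist","m",(316.2,30.6),.12);print(h2,h2@X,h2@Y)
g=X*(b@X+.016)+Y*(b@Y); print("grip",g, "red rel",rd@X-b@X-.016)
```

```text
black front [ 0.57264103 -0.10695007  0.18      ] 0.5817017927647482 -0.03129044367337344
red rear [ 0.61936016 -0.11248843  0.178     ] 0.628744132446503 -0.030683354453677435
hinge [0.61061122 0.04142148 0.11259418] [np.float64(0.0018146989001578111), np.float64(0.001814698900157822)] 0.5999807703788005 0.12076786836042817
[0.6103355  0.03757338 0.12      ] 0.6002096853548925 0.11691670104738117
grip [ 0.58850415 -0.10903849  0.        ] red rel 0.031042339681754752
```

Emit:
send_rows:
  plan:
    - [0,3,0,0,0.85]
    - [0,3,0,0,0.85]
    - [0,3,0,0,0.85]
    - [0,3,0,0,0.85]
    - [-0.3,0,0,0,0.85]
    - [0,0,0,0,0.85]
  force: 40

```text
clock: 17.35
tcp_pos: [0.5905, -0.107, 0.1523]
orientation: [-1.569, 0.102, -0.104]
contact_force: [0.3, -0.7, -0.9]
grip_width: 0.0726
```

Run:
```python
from h import *
obs(); save(["wrist"],"n")
```

```text
t 17.35 tcp [ 0.5905 -0.107   0.1523] x [ 0.991 -0.131  0.001] y [ 0.001 -0.    -1.   ] z [ 0.131  0.991 -0.   ] F [ 0.3 -0.7 -0.9] g 0.0726
```

View pics/wrist_n.png

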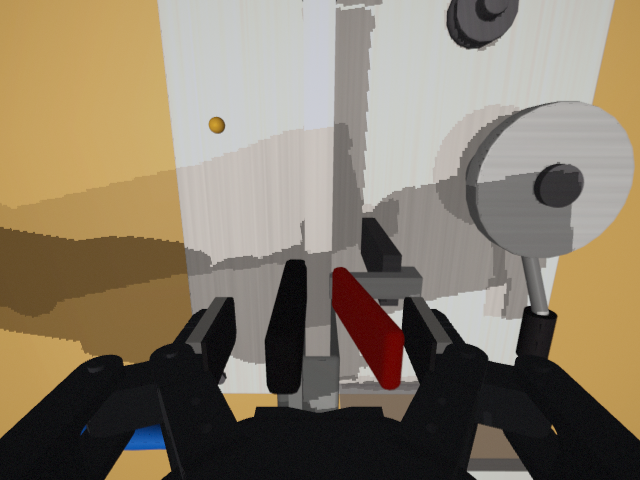

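Emit:
send_rows:
  plan:
    - [-0.15,0.2,0,0,0.5]
    - [0,0,0,0,0.4]
    - [0,0,0,0,0.2]
    - [0,0,0,0,0]
    - [0,0,0,0,0]
    - [0,0,0,0,0]
    - [0,0,0,0,0]
  force: 40

```text
clock: 18.27
tcp_pos: [0.5886, -0.1065, 0.151]
orientation: [-1.569, 0.102, -0.103]
contact_force: [-5.6, 0.5, 10.6]
grip_width: 0.031
```

Run:
```python
from h import *
obs(); save(["wrist"],"o")
```

```text
t 18.27 tcp [ 0.5886 -0.1065  0.151 ] x [ 0.991 -0.13   0.001] y [ 0.    -0.001 -1.   ] z [ 0.13   0.991 -0.001] F [-5.6  0.5 10.6] g 0.031
```

View pics/wrist_o.png

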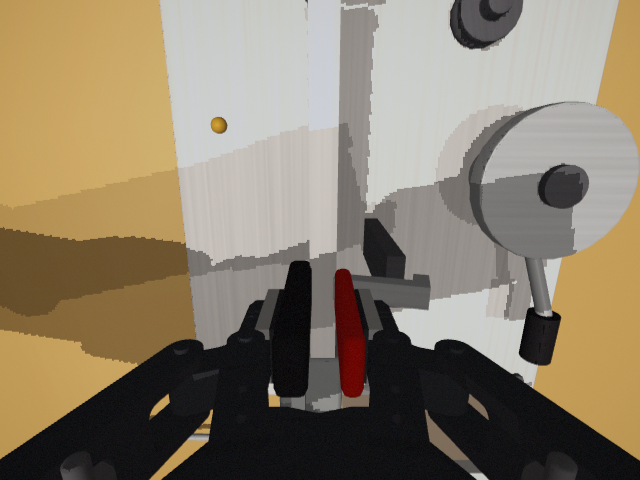

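Emit:
send_rows:
  plan:
    - [-0.51,0,0.02,2,0]
    - [-1.03,0,0.05,4,0]
    - [-1.03,0,0.05,4,0]
    - [-1.03,0,0.05,4,0]
    - [-1.03,0,0.05,4,0]
    - [-1.03,0,0.05,4,0]
    - [0,0,0,0,0]
    - [0,0,0,0,0]

```text
clock: 19.32
tcp_pos: [0.536, -0.0883, 0.151]
orientation: [-1.534, 0.4, -0.404]
contact_force: [-3.6, -1.0, 11.2]
grip_width: 0.0309
```

Run:
```python
from h import *
o,M=obs(); save(["wrist"],"p")
H=np.array([.6104,.0397]);v=np.array(o["tcp_pos"][:2])-H;print(np.hypot(*v),np.degrees(np.arctan2(v[1],v[0])),np.degrees(np.arctan2(M[1,0],M[0,0])), o["moment"])
```

```text
t 19.32 tcp [ 0.536  -0.0883  0.151 ] x [ 0.871 -0.491  0.002] y [ 0.002 -0.002 -1.   ] z [ 0.491  0.871 -0.001] F [-3.6 -1.  11.2] g 0.0309
0.1480380103109356 -120.17137928828608 -29.376651071182405 [-0.36043802  0.2546203   0.60790933]
```

View pics/wrist_p.png

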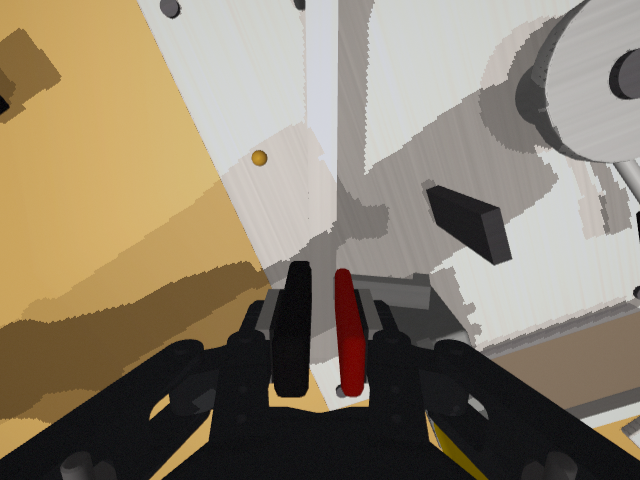

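Emit:
send_rows:
  plan:
    - [-1.03,0,0.05,4,0]
    - [-1.03,0,0.05,4,0]
    - [-1.03,0,0.05,4,0]
    - [-1.03,0,0.05,4,0]
    - [-1.03,0,0.05,4,0]
    - [-1.03,0,0.05,4,0]
    - [-1.03,0,0.05,4,0]
    - [-1.03,0,0.05,4,0]
    - [0,0,0,0,0]

```text
clock: 20.5
tcp_pos: [0.4785, -0.0289, 0.1509]
orientation: [-1.407, 0.833, -0.835]
contact_force: [-8.5, -0.5, 18.2]
grip_width: 0.0302
```

Run:
```python
from h import *
o,M=obs(); save(["wrist"],"q")
H=np.array([.6104,.0397]);v=np.array(o["tcp_pos"][:2])-H;print(np.hypot(*v),np.degrees(np.arctan2(v[1],v[0])),np.degrees(np.arctan2(M[1,0],M[0,0])), o["moment"],np.round(o["joints"],2))
```

```text
t 20.5 tcp [ 0.4785 -0.0289  0.1509] x [ 0.479 -0.878  0.002] y [-0.    -0.002 -1.   ] z [ 0.878  0.479 -0.001] F [-8.5 -0.5 18.2] g 0.0302
0.14865421169253806 -152.5279702176972 -61.36663790957992 [-0.5192608   1.0933548   0.48418809] [ 0.19  0.3  -0.3   2.09  0.13  0.77 -1.27]
```

View pics/wrist_q.png

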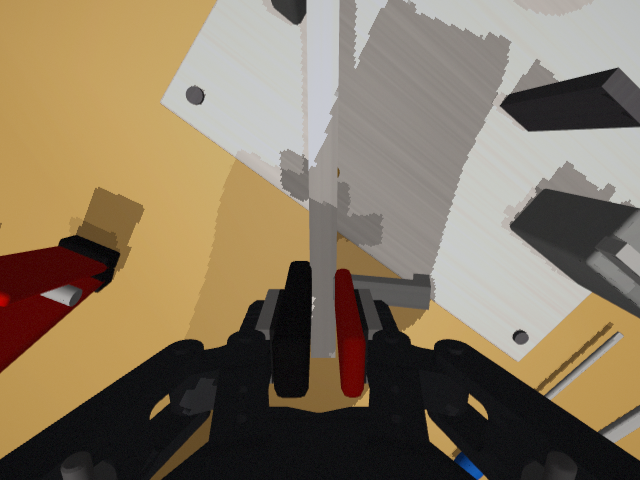

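Emit:
send_rows:
  plan:
    - [-1.03,0,0.05,4,0]
    - [-1.03,0,0.05,4,0]
    - [-1.03,0,0.05,4,0]
    - [-1.03,0,0.05,4,0]
    - [-0.38,0,0.02,1.5,0]
    - [0,0,0,0,0]
    - [0,0,0,0,0]

```text
clock: 21.42
tcp_pos: [0.4636, 0.0135, 0.1509]
orientation: [-1.298, 1.064, -1.064]
contact_force: [-10.9, -0.3, 19.9]
grip_width: 0.0304
```

Run:
```python
from h import *
o,M=obs(); save(["wrist","top","scene"],"r")
H=np.array([.6104,.0397]);v=np.array(o["tcp_pos"][:2])-H;print(np.hypot(*v),np.degrees(np.arctan2(v[1],v[0])),np.degrees(np.arctan2(M[1,0],M[0,0])), o["moment"],np.round(o["joints"],2))
crop("top","r",140,120,500,360,2.2,"c23");crop("scene","r",150,140,550,420,2,"c24")
```

```text
t 21.43 tcp [0.4636 0.0135 0.1509] x [ 0.194 -0.981  0.001] y [-0.001 -0.002 -1.   ] z [ 0.981  0.194 -0.002] F [-10.9  -0.3  19.9] g 0.0304
0.14908411572900226 -169.88776582300267 -78.80015267951413 [-0.69067427  1.54063812  0.69642635] [ 0.07  0.27 -0.27  2.12  0.11  0.76 -1.64]
```

View pics/wrist_r.png

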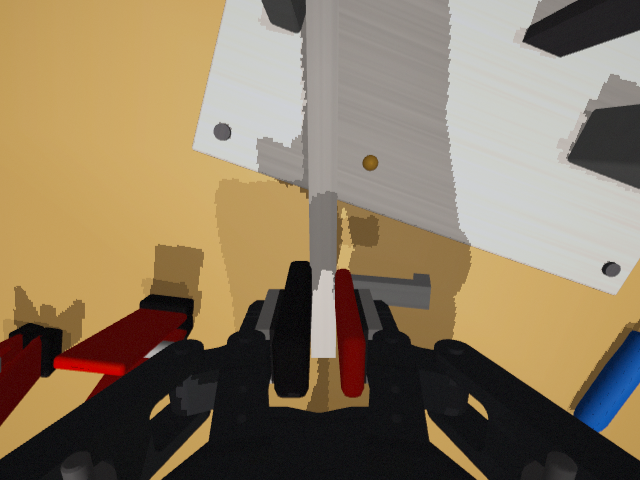

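View pics/c23.png

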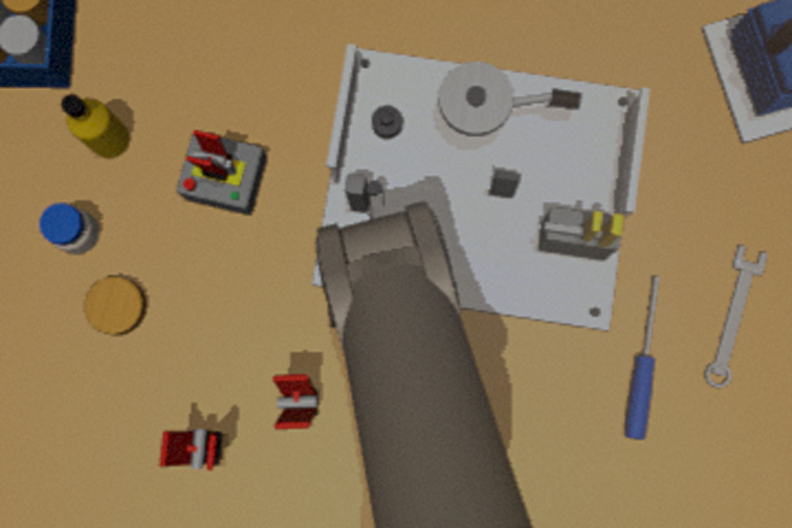

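View pics/c24.png

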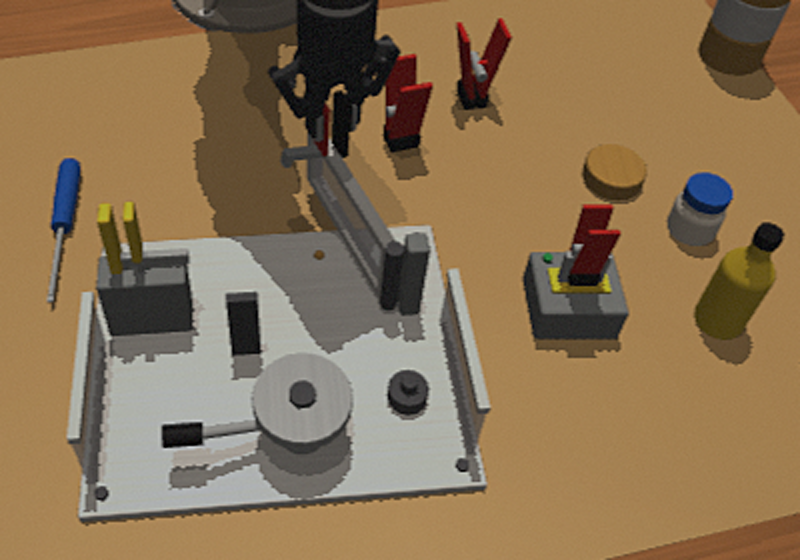

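```bash
python3 -c "
from bench import r
print(r.hand_in())
o=r.get_obs();print(o['clock'],o['tcp_pos'],o['grip_width'],o['contact_force'])"
```

```text
the job is handed in; nothing more can be done
None
the job is handed in; nothing more can be done
```

I did the job in the order asked and handed it in at about 21.6 s of the 69 s. The hand-in gave no verdict, and the state could not be read afterwards, so every check below comes from just before it.

- **Clamp:** I clipped the smallest of the three red clamps onto the isolator lug. The last scene and top pictures show it upright there. From the gripper height at release, I estimate its pin at about 10 mm above the lug top.
- **Frame catch:** I squeezed the yellow lugs until the gripper read 32 mm over their outsides, where fully drawn should be about 33 mm. A picture after release showed the lugs still together, about 13 mm closer than before.
- **Gate:** I then took the handle and squeezed the red catch fully, with the gripper reading 30–31 mm. The gate went past the detent to about 71 degrees, by both the handle's position round the hinge and the tool's turn. The gripper is still holding it with 40 N set.
- **Everything else:** In the last pictures the tin, jar, bottle, wrench, screwdriver, seaming roll and the other two clamps look to be where they started.

One reading I could not fully explain: while holding the handle, the wrist showed a steady load of about 20 N upward and 11 N sideways. That is well under the limits. I put it down to gripping the handle but did not confirm the cause.

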